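# Gauge the dispenser outlet collars and bin the tight one

### The arm

A 6-joint arm with a two-finger parallel gripper is mounted at the origin on the work surface. World frame = base frame: x ahead of the robot, y to its left, z up, the work surface at z = 0. Lengths are in m, angles in rad, forces in N, time in s.
With the tool pointing down it reaches from about 0.35 to 0.925 m from the base axis. Payload 6.4 kg.
Tool frame: the origin (TCP) lies on the centre line of the jaws, within the pads' length; the fingertips stand 17 mm ahead of it and the grasp point (between the pads) lies 2 mm behind it; z points along the fingers, y is the line along which they close (so a half turn about z gives the same grasp; the last joint's range is limited). The gripper opens to 94 mm and grips with 3 to 60 N. Pads are 16 mm wide; open, the fingers measure 119 mm over their backs; the gripper's body (75 mm by 177 mm) begins 78 mm behind the grasp point.
Start: joints at [-1.395, 0.245, 1.558, -0, 1.339, -0.174], TCP at [0.223, -0.611, 0.222] pointing down, gripper open.
Joint ranges: [-3.13, 3.13], [-1.02, 2.26], [0.13, 2.54], [-0.95, 4.09], [0.21, 2.88], [-2.74, 2.74]. Speed limits (rad/s): [2.57, 2.57, 3.14, 3.14, 3.14, 3.14].

### API

Orientations are given as a rotation vector (axis times angle).
In Python, from plant import status, cams, arm gives the robot as it stands.
- The arm moves only by the tool carry_out, never from a script. Its argument "commands" is a list of rows, each an object of numbers: "tx", "ty", "tz": the shift along the tool's x, y, z as a fraction of full scale; "turn": the turn about the tool's z as a fraction of full scale. In form: [{"tx": .., "ty": .., "tz": .., "turn": ..}, ...]. A call has 1 to 5 rows; each row is the pose to reach, as a shift and turn from the pose commanded when the call began, along the tool's axes at that moment; what a row does not reach only later rows make up. Full scale, the value 1, is 0.25 m for a shift and 2 rad for a turn. A row lasts 1/8 s, in which the tool goes at most 62.5 mm and 10.7 degrees, less where a joint would pass 70% of its speed; a pose out of reach is approached as far as the arm can. A call with a number of a shift or a turn outside -1 to 1 is refused whole. A call with a gripper value outside its range is refused whole. "gripper" is the gripper command: -1 is fully open, 1 is shut, values between are in proportion, set as the call begins (left out, the last holds). The fingers move at their own pace and stop on an object; "squeeze" is the grip in N (left out, the last holds). Time passes only in rows, so rows that repeat a pose let the fingers close. It gives the time, the measured TCP pose, the force, the opening and the grip force at its end, in the units of the state.
- status.sense(): the state, without advancing time (a new reading comes with each control period).
- cams.grab_frame(name): name is "side" or "top"; returns a dict with "frame" (400x640x3 uint8, red, green, blue), "fx", "fy", "cx", "cy" (pixels), "position" and "orientation" of the camera in the world. Camera axes: x right, y down, z forward; pixel columns grow to the right and rows downward; lengths in m; the calibration is good to about 2 mm. A picture is of the moment at which its call begins. There is no depth.
- arm.hand_in(): hands the job in; it is judged then, once.
The state is a dict: "time": time; "q": joint angles; "qvel": joint speeds; "tau": joint torques, N m; "position": TCP position; "orientation": TCP orientation; "force": force on the tool from outside, world axes, zero at the start; "ft_torque": the same for the moment, N m; "width": opening from 0.0 (shut) to 1.0 (fully open); "finger_force": force on a finger pad.
Only numpy, scipy, OpenCV 4.12 (cv2) and the standard library are available. Lean on these libraries where they do the work, as an engineer would, in place of code of your own. Each camera call takes 0.05 s, during which the arm holds its last target. There are 200 camera calls.

### The job

One of the two white outlet collars on the black pad has a bore that is too tight lower down. Try the steel plug gauge in both of them where they stand, pressing only lightly until it goes fully home or stops firmly at the tight spot, never forcing it, and finish with the gauge left standing fully home in the collar that it passes. Then stand the collar that failed upright in the empty low tray, without disturbing the other things on the counter.

Things in the scene. Friction and masses are not known exactly. Their poses are not given: they have to be found in the camera images.
- gauge_grip (a point): Plug gauge, grip point: half-way up its handle. The gauge is a steel turned part 100 mm long, about 160 g, standing plug down in the stand at the start, its shoulder resting on the stand's top. From the bottom: plug 18.4 mm in diameter and 40 mm long (nose chamfered by 1 x 1.5 mm), shoulder disc 30 mm in diameter and 4 mm thick, plain round handle 18 mm in diameter and 56 mm long. This point lies 74 mm above the plug's lower end; z points up along the gauge.
- gauge_tip (a point): Centre of the plug's lower end face (the nose of the gauge); z points up along the gauge.
- stand: Wooden block, 70 x 70 x 46 mm high, fixed, with a 24 mm hole 44 mm deep in the middle of its top in which the gauge stands. Origin at the centre of its underside.
- mat: Rubber-topped black pad, 160 (x) x 270 (y) mm, its top 16 mm above the counter, fixed in place; both collars stand on it. Its top is sprung: it stays up until pressed with about 3 to 6 N, then sinks level by about 1 mm for each further 4 N, up to 7.5 mm. Origin at the centre of its underside, on the counter.
- tray: Low empty open tray for rejects, 160 (x) x 150 (y) mm outside, walls 4 mm thick and 30 mm high, floor about 4 mm thick, fixed. Origin at the centre of its underside.
- collar_a_mid (a point): Centre (half-way up, on the axis) of one of the two outwardly identical outlet collars: a loose upright white plastic cylinder, 52 mm in diameter, 50 mm high, about 150 g, bore open at the top; z up along its axis. Which of the two is tight changes from start to start and can be told only by trying the gauge.
- collar_a_mouth (a point): Centre of the mouth of that collar's bore, in its top face, 25 mm above its centre. The mouth is 20 mm in diameter for the first 14 mm; below that a black sleeve 22 mm in bore is hidden inside, closed at the bottom 46 mm below the mouth. In the collar that passes, the plug goes in 40 mm, until the gauge's shoulder rests on the top face. In the tight collar the sleeve narrows to 14 mm, and the plug stops hard 28 mm below the mouth, with the shoulder 12 mm proud.
- collar_a: The same collar, origin at the centre of its underside, 25 mm below its centre. Pressing it down on the pad with more than 25 N while the gauge is at its bore is forcing it.
- collar_b_mid (a point): Centre (half-way up, on the axis) of one of the two outwardly identical outlet collars: a loose upright white plastic cylinder, 52 mm in diameter, 50 mm high, about 150 g, bore open at the top; z up along its axis. Which of the two is tight changes from start to start and can be told only by trying the gauge.
- collar_b_mouth (a point): Centre of the mouth of that collar's bore, in its top face, 25 mm above its centre. The mouth is 20 mm in diameter for the first 14 mm; below that a black sleeve 22 mm in bore is hidden inside, closed at the bottom 46 mm below the mouth. In the collar that passes, the plug goes in 40 mm, until the gauge's shoulder rests on the top face. In the tight collar the sleeve narrows to 14 mm, and the plug stops hard 28 mm below the mouth, with the shoulder 12 mm proud.
- collar_b: The same collar, origin at the centre of its underside, 25 mm below its centre. Pressing it down on the pad with more than 25 N while the gauge is at its bore is forcing it.
- vial: Small amber vial with a white cap, 24 mm in diameter, about 50 mm high, loose, on the pad. A bystander. Origin at its underside or, for the spatula, on its length.
- bottle_a: Amber pill bottle with white cap, 40 mm in diameter, about 80 mm high, loose. A bystander. Origin at its underside or, for the spatula, on its length.
- bottle_b: White stock bottle with blue cap, 52 mm in diameter, about 100 mm high, loose. A bystander. Origin at its underside or, for the spatula, on its length.
- spatula: Counting spatula, about 190 mm long, loose, lying crosswise beyond the pad. A bystander. Origin at its underside or, for the spatula, on its length.
- capdisc: Loose white bottle cap, 38 mm in diameter, 12 mm high. A bystander. Origin at its underside or, for the spatula, on its length.
There are look-alikes about, which are no part of the job. Leave any green look-alike of the collar_b alone. What is shaped like the collar_a but green is not meant.

How it is judged:
By the outcome, as a careful person would: the job done as asked, in the order asked, and still so for the second after the job is handed in, with the robot touching nothing.
It also fails if it takes over 72 s, if anything falls off the work surface, if the arm or the gripper's body presses on something with over 40 N, if the wrist force passes 120 N, or if a joint passes its speed limit or range.

## Working session

There is one attempt and no reset: what is moved stays moved. The work goes in short steps, Python scripts to look and compute and a tool call to move; the robot and the scene stay as the last step left them, time stands still between calls to the robot, and variables do not carry over. Pictures are saved under pics/ and viewed, at most 10 in all, crops included, and the job is handed in when it is done.

Besides the shell and the picture viewer there is one more tool, called after "Call:" as name(argument=value, ...) on one line, values as JSON. carry_out: Moves the arm, as the interface text tells. Shift numbers are shares of 0.25 m and turn numbers shares of 2 rad, none past 1 either way. Its arguments: {"type":"object","properties":{"commands":{"type":"array","items":{"type":"object","properties":{"tx":{"type":"number","minimum":-1,"maximum":1},"ty":{"type":"number","minimum":-1,"maximum":1},"tz":{"type":"number","minimum":-1,"maximum":1},"turn":{"type":"number","minimum":-1,"maximum":1}}}},"gripper":{"type":"number"},"squeeze":{"type":"number"}},"required":["commands"]}

```bash
mkdir -p pics; python3 - <<'E'
from plant import status,cams
import cv2,pickle
s=status.sense();print({k:s[k] for k in('time','position','orientation','force','width')})
for n in('side','top'):
    f=cams.grab_frame(n);pickle.dump(f,open(n+'.pkl','wb'))
    print(n,f['fx'],f['cx'],f['cy'],f['position'],f['orientation'])
    cv2.imwrite(f'pics/{n}0.png',f['frame'][:,:,::-1])
E
```

```text
{'time': 0.0, 'position': array([ 0.22267684, -0.61007588,  0.22139619]), 'orientation': array([-3.09182863e+00, -5.46372171e-01,  1.67000633e-05]), 'force': array([ 0.3120605 ,  0.22534896, -0.05628556]), 'width': 0.9999454882107228}
side 419.1373251502247 321.45972548560695 201.4995021251187 [0.42771063 0.65410612 0.76372912] [-0.1960067   2.87909689 -1.13081771]
top 367.24119699920095 316.6329135251633 207.01710572625493 [0.39758503 0.00145337 0.82673392] [-2.15081169  2.09172334 -0.20123853]
```

View pics/top0.png

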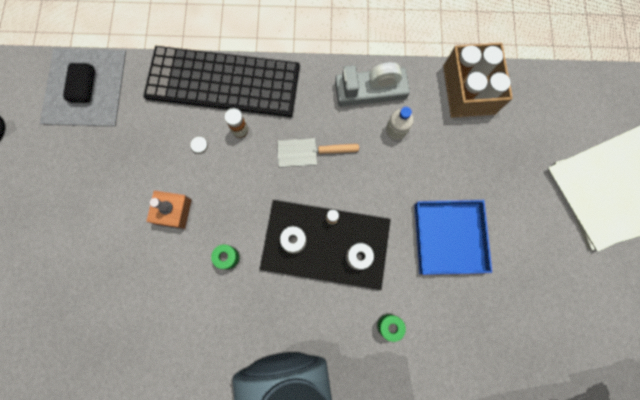

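View pics/side0.png

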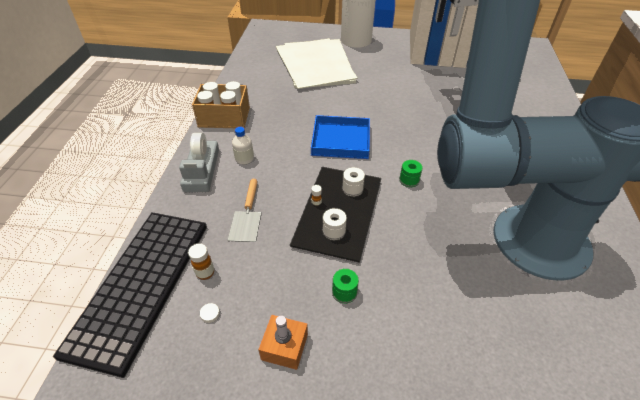

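Top view: white collars at (292,239) and (360,256) on the black pad. The green look-alikes at (225,257) and (392,328) are to be left alone, as are the white cap (199,145) and the vial (332,216). The gauge stands in the orange block, handle top at about (155,203). The tray is blue, at (453,238). Next, a close crop.

```bash
cat >h.py <<'E'
import numpy as np,cv2,pickle
from scipy.spatial.transform import Rotation as R
def ray(f,u,v):
    d=R.from_rotvec(f['orientation']).as_matrix()@np.array([(u-f['cx'])/f['fx'],(v-f['cy'])/f['fy'],1]);return np.array(f['position']),d
def onz(f,u,v,z):
    p,d=ray(f,u,v);return p+d*(z-p[2])/d[2]
def tri(a,ua,b,ub):
    p,d=ray(a,*ua);q,e=ray(b,*ub);s=np.linalg.lstsq(np.c_[d,-e],q-p,rcond=None)[0]
    x,y=p+s[0]*d,q+s[1]*e;return (x+y)/2,np.linalg.norm(x-y)
def proj(f,P):
    c=R.from_rotvec(f['orientation']).as_matrix().T@(np.array(P)-f['position']);return f['fx']*c[0]/c[2]+f['cx'],f['fy']*c[1]/c[2]+f['cy']
def crop(f,u,v,w,h,k):
    i=f['frame'][v:v+h,u:u+w,::-1];return cv2.resize(i,None,fx=k,fy=k,interpolation=cv2.INTER_CUBIC)
E
python3 - <<'E'
from h import *
t=pickle.load(open('top.pkl','rb'));s=pickle.load(open('side.pkl','rb'))
a=np.hstack([crop(t,270,190,130,100,3),crop(t,140,180,130,100,3)])
b=np.hstack([crop(s,290,160,130,100,3),crop(s,240,290,130,100,3)])
cv2.imwrite('pics/crop.png',np.vstack([a,b]))
for n,u,v,z in[('colL',292,239,.066),('colR',360,256,.066),('gtop',155,203,.106),('tray',453,238,.03)]: print(n,onz(t,u,v,z))
for c in[(167,192),(190,198)]:print(onz(t,*c,.046))
for c in[(276,202),(391,220),(381,288),(261,270)]:print('pad',onz(t,*c,.016))
for c in[(416,201),(487,200),(491,273),(421,276)]:print('tray',onz(t,*c,.03))
E
```

```text
colL [0.47477992 0.0532371  0.066     ]
colR [ 0.44367819 -0.0879881   0.066     ]
gtop [0.53517449 0.32741035 0.106     ]
tray [ 0.49036917 -0.29430335  0.03      ]
[0.57176832 0.33112303 0.046     ]
[0.55982155 0.2797916  0.046     ]
pad [0.5622931  0.09604384 0.016     ]
pad [ 0.52848991 -0.16267173  0.016     ]
pad [ 0.37940861 -0.13953323  0.016     ]
pad [0.41047473 0.12132844 0.016     ]
tray [ 0.57042077 -0.21572145  0.03      ]
tray [ 0.5771158  -0.37337277  0.03      ]
tray [ 0.41755409 -0.37237151  0.03      ]
tray [ 0.4071023  -0.22256547  0.03      ]
```

View pics/crop.png

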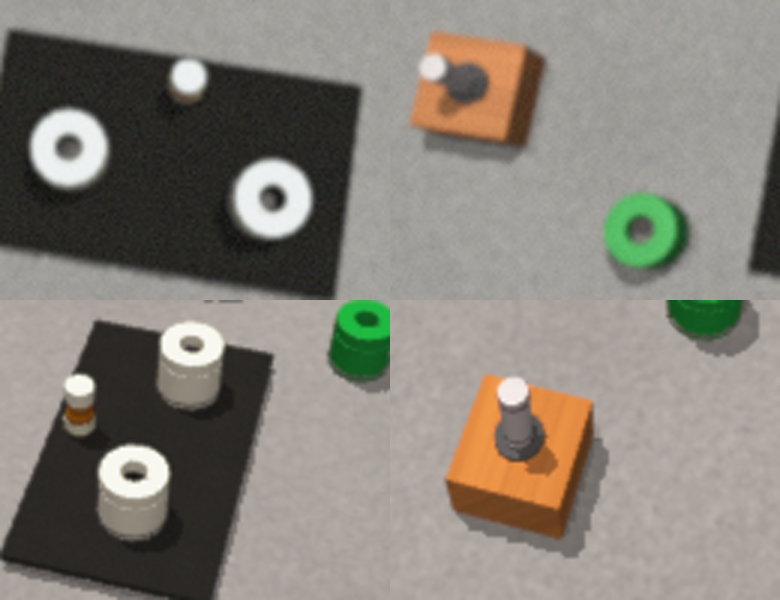

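The crop confirms both chosen collars are white with bores, the vial sits behind them, and the gauge has a pale handle top in the orange stand. Refining by triangulation.

```bash
cat >>h.py <<'E'
def go(st,P,yaw=0):
    """fractions along tool axes to reach world P, and turn so tool y lies along world angle yaw (mod pi)"""
    M=R.from_rotvec(st['orientation']).as_matrix();d=M.T@(np.array(P)-st['position'])
    a=np.arctan2(M[1,1],M[0,1]);w=(yaw-a+np.pi/2)%np.pi-np.pi/2
    return np.round(d/.25,3),'turn',round(-w/2,3),'ydir',round(a,3)
E
python3 - <<'E'
from h import *
from plant import status
t=pickle.load(open('top.pkl','rb'));s=pickle.load(open('side.pkl','rb'))
for n,a,b,z in[('G',(154-.3,202),(280.8,320),.106),('L',(292.8,238.8),(334.5,216.5),.066),('R',(360.4,255.8),(353.5,174.5),.066),('V',(332.7,215.7),(316.3,188),.066)]:
    print(n,tri(t,a,s,b),onz(t,*a,z)[:2],onz(s,*b,z)[:2])
st=status.sense();print(go(st,[.535,.327,.2],0),go(st,[.535,.327,.2],np.pi/2),st['q'])
E
```

```text
G (array([0.53650353, 0.32992515, 0.10662431]), np.float64(0.001010721405787285)) [0.53713889 0.33023561] [0.53609452 0.32967639]
L (array([0.47494676, 0.05165398, 0.06527761]), np.float64(0.0007334967584964648)) [0.47524142 0.05159502] [0.47453117 0.0523221 ]
R (array([ 0.44413476, -0.08899193,  0.06442732]), np.float64(0.00014204765547485708)) [ 0.44410968 -0.08880871] [ 0.44402706 -0.08731297]
V (array([ 0.52651463, -0.03026308,  0.06500119]), np.float64(0.00042423896163215093)) [ 0.52613082 -0.03021395] [ 0.52658716 -0.02932566]
(array([ 2.458, -3.093,  0.092]), 'turn', np.float64(-0.61), 'ydir', np.float64(-1.221)) (array([ 2.458, -3.093,  0.092]), 'turn', np.float64(0.175), 'ydir', np.float64(-1.221)) [-1.39505991e+00  2.45749259e-01  1.55884742e+00  1.84890315e-05
  1.33871551e+00 -1.74096259e-01]
```

Call:
carry_out(commands=[{"tx":0.78,"ty":-0.98,"turn":0.175},{"tx":0.78,"ty":-0.98,"turn":0.175},{"tx":0.78,"ty":-0.98,"turn":0.175},{"tx":0.78,"ty":-0.98,"turn":0.175},{"tx":0.78,"ty":-0.98,"turn":0.175}], gripper=-0.2)

```text
$.commands[0]: bad value
```

```bash
python3 - <<'E'
from h import *
from plant import status
st=status.sense();print(st['time'],st['position'],go(st,[.5365,.33,.2],np.pi/2),st['width'])
E
```

```text
0.1 [ 0.22270523 -0.6101265   0.22147635] (array([ 2.468, -3.102,  0.092]), 'turn', np.float64(0.175), 'ydir', np.float64(-1.221)) 0.995907852256875
```

Call:
carry_out(commands=[{"tx":0.78,"ty":-0.98,"tz":0,"turn":0.175},{"tx":0.78,"ty":-0.98,"tz":0,"turn":0.175},{"tx":0.78,"ty":-0.98,"tz":0,"turn":0.175},{"tx":0.78,"ty":-0.98,"tz":0,"turn":0.175},{"tx":0.78,"ty":-0.98,"tz":0,"turn":0.175}], gripper=-0.2)

```text
time: 0.72
position: [0.3219, -0.3122, 0.2221]
orientation: [-3.141, 0.001, 0.0]
force: [0.9, -0.6, 0.5]
width: 0.603
finger_force: 0.0
```

```bash
python3 - <<'E'
from h import *
from plant import status
st=status.sense();print(st['time'],st['position'],go(st,[.5365,.33,.2],np.pi/2),st['width'])
E
```

```text
0.725 [ 0.32193568 -0.31215162  0.22206691] (array([ 0.856, -2.569,  0.089]), 'turn', np.float64(-0.0), 'ydir', np.float64(-1.572)) 0.6026865363482767
```

Call:
carry_out(commands=[{"tx":0.4,"ty":-1,"tz":0,"turn":0},{"tx":0.4,"ty":-1,"tz":0,"turn":0},{"tx":0.4,"ty":-1,"tz":0,"turn":0},{"tx":0.4,"ty":-1,"tz":0,"turn":0},{"tx":0.4,"ty":-1,"tz":0,"turn":0}])

```text
time: 1.35
position: [0.4221, -0.0612, 0.2221]
orientation: [-3.141, -0.007, 0.001]
force: [-0.1, -0.9, 0.2]
width: 0.605
finger_force: 0.0
```

Call:
carry_out(commands=[{"tx":0.4,"ty":-1,"tz":0,"turn":0},{"tx":0.4,"ty":-1,"tz":0,"turn":0},{"tx":0.4,"ty":-1,"tz":0,"turn":0},{"tx":0.4,"ty":-1,"tz":0,"turn":0},{"tx":0.4,"ty":-1,"tz":0,"turn":0}])

```text
time: 1.98
position: [0.5219, 0.1884, 0.2218]
orientation: [3.142, 0.005, -0.002]
force: [-0.6, -0.0, -0.4]
width: 0.6
finger_force: 0.0
```

```bash
python3 - <<'E'
from h import *
from plant import status
st=status.sense();print(st['time'],st['position'],go(st,[.5365,.33,.15],np.pi/2),st['width'])
E
```

```text
1.975 [0.52194307 0.18838927 0.22180975] (array([ 0.061, -0.566,  0.287]), 'turn', np.float64(0.002), 'ydir', np.float64(-1.567)) 0.6003340689087945
```

Call:
carry_out(commands=[{"tx":0.06,"ty":-0.566,"tz":0.2,"turn":0},{"tx":0.06,"ty":-0.566,"tz":0.2,"turn":0},{"tx":0.06,"ty":-0.566,"tz":0.2,"turn":0},{"tx":0.06,"ty":-0.566,"tz":0.4,"turn":0},{"tx":0.06,"ty":-0.566,"tz":0.575,"turn":0}])

```text
time: 2.6
position: [0.5367, 0.3266, 0.0772]
orientation: [3.141, -0.001, -0.001]
force: [-0.2, -0.3, -1.0]
width: 0.599
finger_force: 0.0
```

```bash
python3 - <<'E'
from h import *
from plant import status,cams
st=status.sense();print(st['time'],st['position'],go(st,[.5365,.33,.078],np.pi/2),st['width'])
t=cams.grab_frame('top');s=cams.grab_frame('side')
cv2.imwrite('pics/g1.png',np.hstack([crop(t,110,160,100,100,4),crop(s,230,270,100,100,4)]))
E
```

```text
2.6 [0.53667827 0.32658066 0.07716146] (array([-0.001, -0.014, -0.003]), 'turn', np.float64(-0.0), 'ydir', np.float64(-1.571)) 0.599300257077335
```

View pics/g1.png

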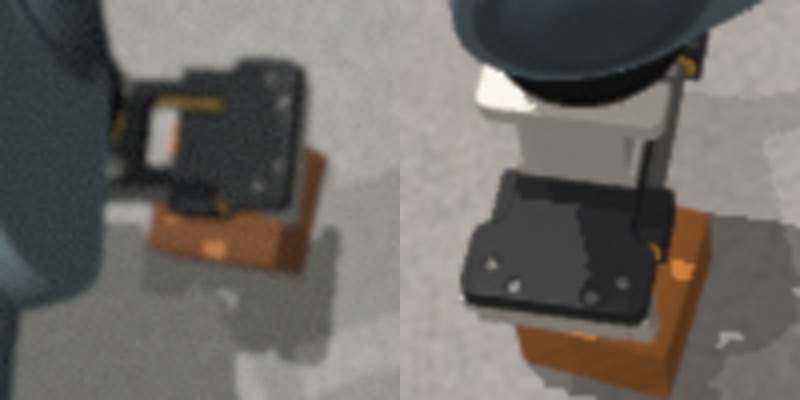

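The fingers straddle the handle above the orange block. Closing.

Call:
carry_out(commands=[{"tx":0,"ty":0,"tz":0,"turn":0},{"tx":0,"ty":0,"tz":0,"turn":0},{"tx":0,"ty":0,"tz":0,"turn":0},{"tx":0,"ty":0,"tz":0,"turn":0},{"tx":0,"ty":0,"tz":0,"turn":0}], gripper=1, squeeze=30)

```text
time: 3.32
position: [0.5375, 0.3277, 0.0798]
orientation: [-3.141, 0.0, -0.003]
force: [0.1, -0.0, 4.3]
width: 0.185
finger_force: 30.0
```

Call:
carry_out(commands=[{"tx":0,"ty":0,"tz":-0.1,"turn":0},{"tx":0,"ty":0,"tz":-0.25,"turn":0},{"tx":0,"ty":0,"tz":-0.4,"turn":0},{"tx":0,"ty":0,"tz":-0.4,"turn":0}])

```text
time: 3.82
position: [0.5387, 0.3279, 0.1818]
orientation: [-3.139, 0.0, -0.009]
force: [-0.1, 0.5, -1.5]
width: 0.187
finger_force: 30.0
```

```bash
python3 - <<'E'
from h import *
from plant import status
st=status.sense();print(st['time'],st['position'],go(st,[.475,.0517,.178],np.pi/2),st['width'],st['force'])
E
```

```text
3.825 [0.53869324 0.32786649 0.18178087] (array([-0.255,  1.105,  0.011]), 'turn', np.float64(-0.0), 'ydir', np.float64(-1.571)) 0.18731553133869275 [-0.14088527  0.49849888 -1.51122875]
```

Call:
carry_out(commands=[{"tx":-0.23,"ty":1,"tz":0,"turn":0},{"tx":-0.23,"ty":1,"tz":0,"turn":0},{"tx":-0.23,"ty":1,"tz":0,"turn":0},{"tx":-0.23,"ty":1,"tz":0,"turn":0},{"tx":-0.23,"ty":1,"tz":0,"turn":0}])

```text
time: 4.45
position: [0.4773, 0.0745, 0.1762]
orientation: [3.141, -0.008, -0.006]
force: [0.4, 1.2, -1.3]
width: 0.181
finger_force: 30.0
```

Call:
carry_out(commands=[{"tx":-0.025,"ty":0.105,"tz":0.05,"turn":0},{"tx":-0.025,"ty":0.105,"tz":0.1,"turn":0},{"tx":-0.025,"ty":0.105,"tz":0.1,"turn":0},{"tx":-0.025,"ty":0.105,"tz":0.1,"turn":0}])

```text
time: 4.95
position: [0.4732, 0.0519, 0.1535]
orientation: [-3.141, -0.002, 0.001]
force: [-0.6, 0.0, -1.1]
width: 0.187
finger_force: 30.0
```

```bash
python3 - <<'E'
from h import *
from plant import status,cams
t=cams.grab_frame('top');s=cams.grab_frame('side')
st=status.sense();print(st['time'],st['position'],go(st,[.475,.0517,.145],np.pi/2),st['force'])
pickle.dump((t,s,st),open('g2.pkl','wb'))
cv2.imwrite('pics/g2.png',np.hstack([crop(t,245,180,100,100,4),crop(s,285,140,100,100,4)]))
E
```

```text
5.05 [0.47354182 0.05164869 0.15404736] (array([ 0.006, -0.   ,  0.036]), 'turn', np.float64(0.001), 'ydir', np.float64(-1.57)) [ 0.59642979  0.07775187 -0.65378886]
```

View pics/g2.png

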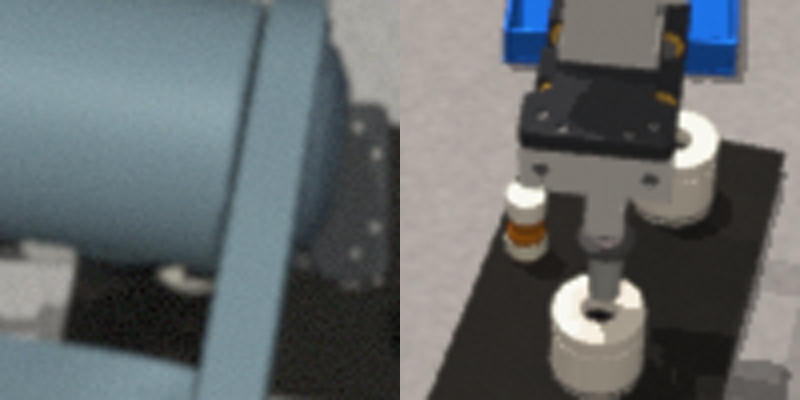

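The side view shows the plug nose at crop (602,303), just above collar L's bore at (598,313). The top camera is blocked by the arm. I'll check with the projection.

```bash
python3 - <<'E'
from h import *
t,s,st=pickle.load(open('g2.pkl','rb'))
p=st['position']
f=lambda P:[(a+.5)*4-.5 for a in (proj(s,P)[0]-285,proj(s,P)[1]-140)]
print('tip',f(p-[0,0,.0738]),'shoulder',f(p-[0,0,.032]))
print('mouth L',f([.475,.0517,.066]),'left/right rim +-x26',f([.501,.0517,.066]),f([.449,.0517,.066]))
print('5mm x ->',f(p-[.005,0,.0738]))
cv2.imwrite('pics/g3.png',cv2.resize(crop(s,320,185,40,40,15),None,fx=1,fy=1))
g=lambda P:[(a+.5)*15-.5 for a in (proj(s,P)[0]-320,proj(s,P)[1]-185)]
print('tip',g(p-[0,0,.0738]),'mouth',g([.475,.0517,.066]))
E
```

```text
tip [np.float64(202.2269026557601), np.float64(289.62435294060197)] shoulder [np.float64(204.6896162454059), np.float64(236.97316362659444)]
mouth L [np.float64(198.77929528645427), np.float64(306.56194551644444)] left/right rim +-x26 [np.float64(151.91081308849584), np.float64(301.607003882035)] [np.float64(245.87378141563204), np.float64(311.54078031393124)]
5mm x -> [np.float64(211.37205043252789), np.float64(290.5830797786782)]
tip [np.float64(234.72588495910043), np.float64(412.4663235272574)] mouth [np.float64(221.79735732420352), np.float64(475.98229568666665)]
```

View pics/g3.png

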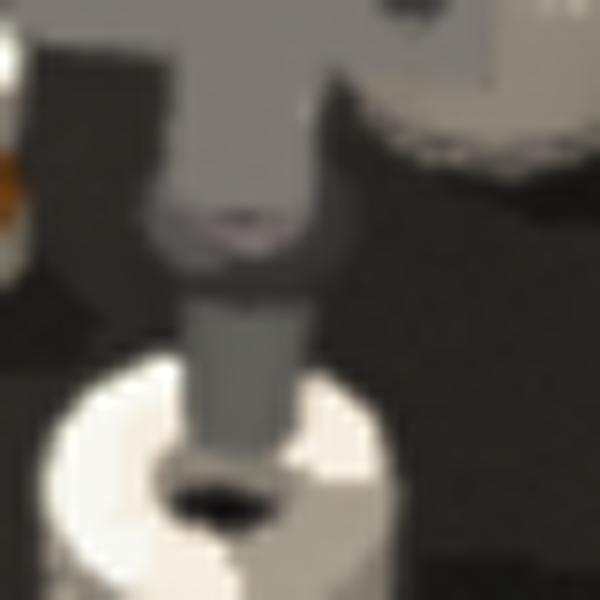

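Call:
carry_out(commands=[{"tx":0.01,"ty":0,"tz":0.02,"turn":0},{"tx":0.01,"ty":0,"tz":0.04,"turn":0},{"tx":0.01,"ty":0,"tz":0.05,"turn":0},{"tx":0.01,"ty":0,"tz":0.06,"turn":0},{"tx":0.01,"ty":0,"tz":0.07,"turn":0}])

```text
time: 5.68
position: [0.4757, 0.0509, 0.1361]
orientation: [-3.142, 0.0, -0.0]
force: [0.3, 0.3, -1.4]
width: 0.185
finger_force: 30.0
```

Call:
carry_out(commands=[{"tx":0,"ty":0,"tz":0.02,"turn":0},{"tx":0,"ty":0,"tz":0.035,"turn":0},{"tx":0,"ty":0,"tz":0.05,"turn":0},{"tx":0,"ty":0,"tz":0.06,"turn":0},{"tx":0,"ty":0,"tz":0.07,"turn":0}])

```text
time: 6.3
position: [0.4756, 0.051, 0.1186]
orientation: [-3.142, 0.0, -0.0]
force: [-0.2, 0.0, -1.8]
width: 0.189
finger_force: 30.0
```

Call:
carry_out(commands=[{"tx":0,"ty":0,"tz":0.01,"turn":0},{"tx":0,"ty":0,"tz":0.018,"turn":0},{"tx":0,"ty":0,"tz":0.024,"turn":0},{"tx":0,"ty":0,"tz":0.028,"turn":0},{"tx":0,"ty":0,"tz":0.028,"turn":0}])

```text
time: 6.92
position: [0.4756, 0.051, 0.1117]
orientation: [-3.142, 0.0, 0.0]
force: [-0.5, 0.6, -1.2]
width: 0.183
finger_force: 30.0
```

Call:
carry_out(commands=[{"tx":0,"ty":0,"tz":0.004,"turn":0},{"tx":0,"ty":0,"tz":0.008,"turn":0},{"tx":0,"ty":0,"tz":0.008,"turn":0}])

```text
time: 7.3
position: [0.4756, 0.051, 0.1096]
orientation: [-3.142, 0.0, 0.0]
force: [-0.2, -0.1, -0.5]
width: 0.184
finger_force: 30.0
```

Call:
carry_out(commands=[{"tx":0,"ty":0,"tz":0.004,"turn":0},{"tx":0,"ty":0,"tz":0.008,"turn":0},{"tx":0,"ty":0,"tz":0.008,"turn":0}])

```text
time: 7.68
position: [0.4755, 0.051, 0.1076]
orientation: [-3.142, 0.0, 0.0]
force: [-0.3, 0.4, -1.5]
width: 0.187
finger_force: 30.0
```

Call:
carry_out(commands=[{"tx":0,"ty":0,"tz":0.006,"turn":0},{"tx":0,"ty":0,"tz":0.012,"turn":0},{"tx":0,"ty":0,"tz":0.018,"turn":0},{"tx":0,"ty":0,"tz":0.018,"turn":0}])

```text
time: 8.18
position: [0.4755, 0.051, 0.103]
orientation: [-3.142, 0.0, 0.001]
force: [0.3, 0.6, -1.9]
width: 0.187
finger_force: 30.0
```

Call:
carry_out(commands=[{"tx":0,"ty":0,"tz":0.004,"turn":0},{"tx":0,"ty":0,"tz":0.008,"turn":0},{"tx":0,"ty":0,"tz":0.008,"turn":0}])

```text
time: 8.55
position: [0.4755, 0.051, 0.1011]
orientation: [-3.142, 0.0, 0.0]
force: [-0.2, 0.1, -2.3]
width: 0.186
finger_force: 30.0
```

Call:
carry_out(commands=[{"tx":0,"ty":0,"tz":0.004,"turn":0},{"tx":0,"ty":0,"tz":0.006,"turn":0},{"tx":0,"ty":0,"tz":0.006,"turn":0}])

```text
time: 8.93
position: [0.4757, 0.051, 0.0998]
orientation: [3.142, -0.0, 0.0]
force: [-1.0, -0.0, -0.7]
width: 0.185
finger_force: 30.0
```

Call:
carry_out(commands=[{"tx":0,"ty":0,"tz":0.003,"turn":0},{"tx":0,"ty":0,"tz":0.005,"turn":0},{"tx":0,"ty":0,"tz":0.005,"turn":0}])

```text
time: 9.3
position: [0.4758, 0.0509, 0.099]
orientation: [3.142, -0.0, 0.0]
force: [-2.6, -0.3, 4.4]
width: 0.184
finger_force: 30.0
```

Collar L passes: the gauge goes fully home at 40 mm. Withdrawing it and going to R.

Call:
carry_out(commands=[{"tx":0,"ty":0,"tz":-0.04,"turn":0},{"tx":0,"ty":0,"tz":-0.1,"turn":0},{"tx":0,"ty":0,"tz":-0.18,"turn":0},{"tx":0,"ty":0,"tz":-0.24,"turn":0},{"tx":0,"ty":0,"tz":-0.24,"turn":0}])

```text
time: 9.93
position: [0.4767, 0.0508, 0.1602]
orientation: [3.141, -0.0, 0.005]
force: [0.2, -0.5, -1.6]
width: 0.185
finger_force: 30.0
```

Call:
carry_out(commands=[{"tx":-0.124,"ty":0.558,"tz":0,"turn":0},{"tx":-0.124,"ty":0.558,"tz":0,"turn":0},{"tx":-0.124,"ty":0.558,"tz":0,"turn":0},{"tx":-0.124,"ty":0.558,"tz":0.02,"turn":0},{"tx":-0.124,"ty":0.558,"tz":0.02,"turn":0}])

```text
time: 10.55
position: [0.444, -0.0875, 0.1523]
orientation: [-3.14, -0.001, 0.003]
force: [-0.1, 0.7, -0.7]
width: 0.186
finger_force: 30.0
```

```bash
python3 - <<'E'
from h import *
from plant import status,cams
s=cams.grab_frame('side');t=cams.grab_frame('top')
st=status.sense();p=st['position'];print(st['time'],p,go(st,[.445,-.0885,.136],np.pi/2),st['force'])
u,v=330,120
g=lambda P:[(a+.5)*6-.5 for a in (proj(s,P)[0]-u,proj(s,P)[1]-v)]
print('tip',g(p-[0,0,.0738]),'mouth',g([.4441,-.0885,.066]))
for q in[(292.8,238.8)]:print(proj(t,[.475,.0517,.066]))
cv2.imwrite('pics/g4.png',np.hstack([crop(s,u,v,60,100,6),crop(s,300,180,70,100,6)]))
E
```

```text
10.65 [ 0.44451564 -0.08744512  0.15298119] (array([0.002, 0.004, 0.068]), 'turn', np.float64(0.001), 'ydir', np.float64(-1.569)) [ 0.41837244 -0.03089565 -2.0102167 ]
tip [np.float64(144.3859733358844), np.float64(305.13103324512474)] mouth [np.float64(143.55867683044983), np.float64(327.4734940335186)]
(np.float64(292.74478019895304), np.float64(238.91473087754545))
```

View pics/g4.png

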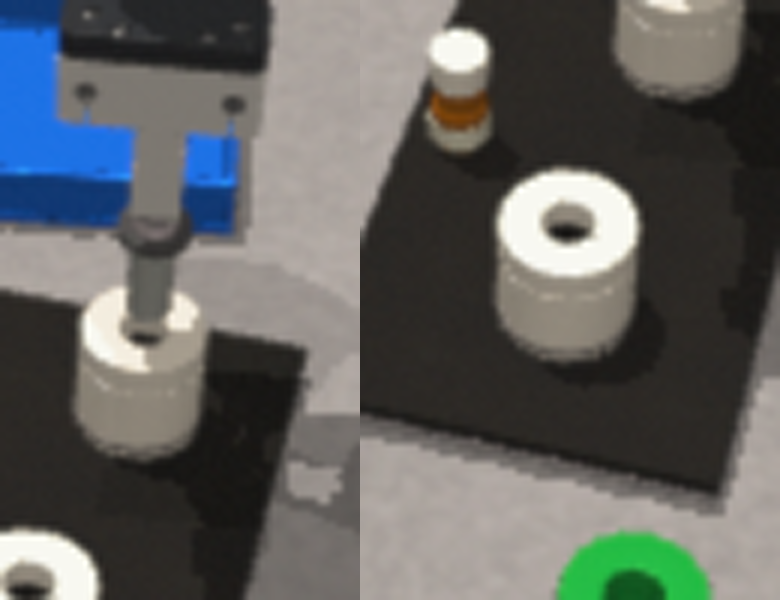

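The gauge is above R's bore: the nose is at crop (147,318) and the mouth at (143,328), so about 1.5 mm off in x. Collar L is undisturbed.

Call:
carry_out(commands=[{"tx":0.006,"ty":0.004,"tz":0.02,"turn":0},{"tx":0.006,"ty":0.004,"tz":0.04,"turn":0},{"tx":0.006,"ty":0.004,"tz":0.05,"turn":0},{"tx":0.006,"ty":0.004,"tz":0.06,"turn":0},{"tx":0.006,"ty":0.004,"tz":0.068,"turn":0}])

```text
time: 11.28
position: [0.446, -0.0897, 0.1364]
orientation: [3.141, -0.0, -0.0]
force: [-1.8, -0.2, -1.5]
width: 0.187
finger_force: 30.0
```

Call:
carry_out(commands=[{"tx":-0.002,"ty":-0.002,"tz":0.015,"turn":0},{"tx":-0.003,"ty":-0.002,"tz":0.03,"turn":0},{"tx":-0.003,"ty":-0.002,"tz":0.045,"turn":0},{"tx":-0.003,"ty":-0.002,"tz":0.06,"turn":0},{"tx":-0.003,"ty":-0.002,"tz":0.07,"turn":0}])

```text
time: 11.9
position: [0.4453, -0.0891, 0.1187]
orientation: [3.142, -0.0, -0.0]
force: [-0.4, -1.3, 0.0]
width: 0.186
finger_force: 30.0
```

Call:
carry_out(commands=[{"tx":0,"ty":0,"tz":0.006,"turn":0},{"tx":0,"ty":0,"tz":0.012,"turn":0},{"tx":0,"ty":0,"tz":0.018,"turn":0},{"tx":0,"ty":0,"tz":0.02,"turn":0},{"tx":0,"ty":0,"tz":0.02,"turn":0}])

```text
time: 12.52
position: [0.4453, -0.089, 0.1139]
orientation: [-3.141, 0.0, -0.0]
force: [-0.3, -1.4, -1.3]
width: 0.184
finger_force: 30.0
```

Call:
carry_out(commands=[{"tx":0,"ty":0,"tz":0.004,"turn":0},{"tx":0,"ty":0,"tz":0.008,"turn":0},{"tx":0,"ty":0,"tz":0.008,"turn":0}])

```text
time: 12.9
position: [0.4454, -0.0891, 0.1119]
orientation: [3.142, -0.0, 0.0]
force: [-0.7, -1.0, -1.1]
width: 0.189
finger_force: 30.0
```

Call:
carry_out(commands=[{"tx":0,"ty":0,"tz":0.002,"turn":0},{"tx":0,"ty":0,"tz":0.004,"turn":0},{"tx":0,"ty":0,"tz":0.004,"turn":0}])

```text
time: 13.28
position: [0.4455, -0.0892, 0.1114]
orientation: [3.141, -0.0, 0.0]
force: [-2.2, -1.8, 2.8]
width: 0.188
finger_force: 30.0
```

Call:
carry_out(commands=[{"tx":0,"ty":0,"tz":0.003,"turn":0},{"tx":0,"ty":0,"tz":0.005,"turn":0},{"tx":0,"ty":0,"tz":0.005,"turn":0}])

```text
time: 13.65
position: [0.4456, -0.0893, 0.1104]
orientation: [3.141, -0.0, 0.0]
force: [-3.8, -0.7, 8.2]
width: 0.185
finger_force: 30.0
```

R stops firmly at 28 mm, so it fails. Withdrawing and returning to L.

Call:
carry_out(commands=[{"tx":0,"ty":0,"tz":-0.04,"turn":0},{"tx":0,"ty":0,"tz":-0.1,"turn":0},{"tx":0,"ty":0,"tz":-0.16,"turn":0},{"tx":0,"ty":0,"tz":-0.2,"turn":0},{"tx":0,"ty":0,"tz":-0.2,"turn":0}])

```text
time: 14.28
position: [0.446, -0.0892, 0.1608]
orientation: [3.141, -0.0, 0.003]
force: [-0.6, -0.2, -2.1]
width: 0.187
finger_force: 30.0
```

Call:
carry_out(commands=[{"tx":0.12,"ty":-0.56,"tz":0,"turn":0},{"tx":0.12,"ty":-0.56,"tz":0,"turn":0},{"tx":0.12,"ty":-0.56,"tz":0,"turn":0},{"tx":0.12,"ty":-0.56,"tz":0.02,"turn":0},{"tx":0.12,"ty":-0.56,"tz":0.02,"turn":0}])

```text
time: 14.9
position: [0.4746, 0.0504, 0.1536]
orientation: [3.142, -0.001, -0.003]
force: [-0.1, 0.4, -2.1]
width: 0.189
finger_force: 30.0
```

```bash
python3 - <<'E'
from h import *
from plant import status,cams
s=cams.grab_frame('side')
st=status.sense();p=st['position'];print(st['time'],p,go(st,[.4757,.051,.136],np.pi/2),st['force'])
u,v=310,160
g=lambda P:[(a+.5)*8-.5 for a in (proj(s,P)[0]-u,proj(s,P)[1]-v)]
print('tip',g(p-[0,0,.0738]),'mouth',g([.475,.0517,.066]))
cv2.imwrite('pics/g5.png',crop(s,u,v,75,75,8))
E
```

```text
14.95 [0.47484842 0.05009851 0.15402629] (array([ 0.004, -0.004,  0.072]), 'turn', np.float64(-0.001), 'ydir', np.float64(-1.572)) [-0.17918872 -0.51862741 -1.39397101]
tip [np.float64(200.8108167995333), np.float64(415.06888190240807)] mouth [np.float64(198.05859057290854), np.float64(453.6238910328889)]
```

View pics/g5.png

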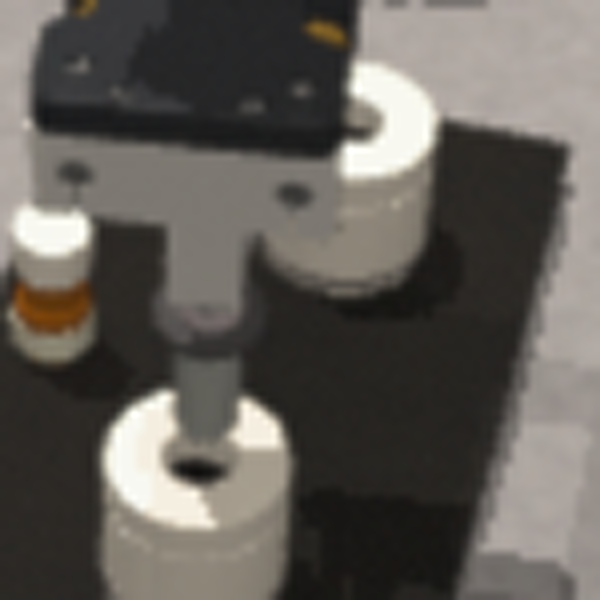

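The gauge hangs over L's bore, with the nose at crop (205,435) and the mouth at (199,455). Everything is upright. Inserting again with a small correction.

Call:
carry_out(commands=[{"tx":0.005,"ty":-0.004,"tz":0.02,"turn":0},{"tx":0.005,"ty":-0.004,"tz":0.04,"turn":0},{"tx":0.005,"ty":-0.004,"tz":0.05,"turn":0},{"tx":0.005,"ty":-0.004,"tz":0.06,"turn":0},{"tx":0.005,"ty":-0.004,"tz":0.07,"turn":0}])

```text
time: 15.58
position: [0.4767, 0.052, 0.1371]
orientation: [3.142, -0.0, 0.0]
force: [0.3, -0.7, -1.4]
width: 0.185
finger_force: 30.0
```

Call:
carry_out(commands=[{"tx":-0.003,"ty":0.002,"tz":0.015,"turn":0},{"tx":-0.003,"ty":0.002,"tz":0.03,"turn":0},{"tx":-0.003,"ty":0.002,"tz":0.045,"turn":0},{"tx":-0.003,"ty":0.002,"tz":0.06,"turn":0},{"tx":-0.003,"ty":0.002,"tz":0.075,"turn":0}])

```text
time: 16.2
position: [0.4759, 0.0515, 0.1182]
orientation: [-3.142, 0.0, 0.0]
force: [-0.1, 0.6, -1.1]
width: 0.188
finger_force: 30.0
```

Call:
carry_out(commands=[{"tx":0,"ty":0,"tz":0.015,"turn":0},{"tx":0,"ty":0,"tz":0.03,"turn":0},{"tx":0,"ty":0,"tz":0.045,"turn":0},{"tx":0,"ty":0,"tz":0.058,"turn":0},{"tx":0,"ty":0,"tz":0.06,"turn":0}])

```text
time: 16.82
position: [0.4757, 0.0515, 0.1032]
orientation: [-3.142, 0.0, 0.001]
force: [-0.1, 0.7, -1.2]
width: 0.185
finger_force: 30.0
```

Call:
carry_out(commands=[{"tx":0,"ty":0,"tz":0.006,"turn":0},{"tx":0,"ty":0,"tz":0.011,"turn":0},{"tx":0,"ty":0,"tz":0.014,"turn":0},{"tx":0,"ty":0,"tz":0.016,"turn":0},{"tx":0,"ty":0,"tz":0.016,"turn":0}])

```text
time: 17.45
position: [0.476, 0.0514, 0.0998]
orientation: [3.142, -0.0, 0.0]
force: [-1.3, 0.7, 1.1]
width: 0.186
finger_force: 30.0
```

Call:
carry_out(commands=[{"tx":0,"ty":0,"tz":0,"turn":0},{"tx":0,"ty":0,"tz":0,"turn":0},{"tx":0,"ty":0,"tz":0,"turn":0},{"tx":0,"ty":0,"tz":0,"turn":0}], gripper=-0.2)

```text
time: 17.95
position: [0.4759, 0.0515, 0.0995]
orientation: [-3.142, 0.0, -0.0]
force: [1.1, 0.6, -0.8]
width: 0.573
finger_force: 0.0
```

Call:
carry_out(commands=[{"tx":0,"ty":0,"tz":-0.1,"turn":0},{"tx":0,"ty":0,"tz":-0.3,"turn":0},{"tx":0,"ty":0,"tz":-0.4,"turn":0},{"tx":0,"ty":0,"tz":-0.4,"turn":0}], gripper=-0.6)

```text
time: 18.45
position: [0.4773, 0.0513, 0.2016]
orientation: [3.141, -0.0, 0.008]
force: [0.7, 0.3, -0.7]
width: 0.804
finger_force: 0.0
```

Call:
carry_out(commands=[{"tx":-0.126,"ty":0.56,"tz":0,"turn":0},{"tx":-0.126,"ty":0.56,"tz":0,"turn":0},{"tx":-0.126,"ty":0.56,"tz":0,"turn":0},{"tx":-0.126,"ty":0.56,"tz":0,"turn":0}])

```text
time: 18.95
position: [0.4433, -0.0891, 0.1977]
orientation: [-3.14, 0.005, 0.004]
force: [0.3, -0.2, 0.2]
width: 0.8
finger_force: 0.0
```

```bash
python3 - <<'E'
from h import *
from plant import status,cams
s=cams.grab_frame('side');t=cams.grab_frame('top')
st=status.sense();p=st['position'];print(st['time'],p,go(st,[.4446,-.089,.05],np.pi/2),st['force'],st['width'])
cv2.imwrite('pics/g6.png',np.hstack([crop(s,290,120,100,125,4),crop(t,260,170,100,125,4)]))
E
```

```text
19.05 [ 0.44386646 -0.08779313  0.19823803] (array([0.004, 0.006, 0.593]), 'turn', np.float64(-0.0), 'ydir', np.float64(-1.571)) [-0.64693372 -0.47885056 -0.47023457] 0.79881493072981
```

View pics/g6.png

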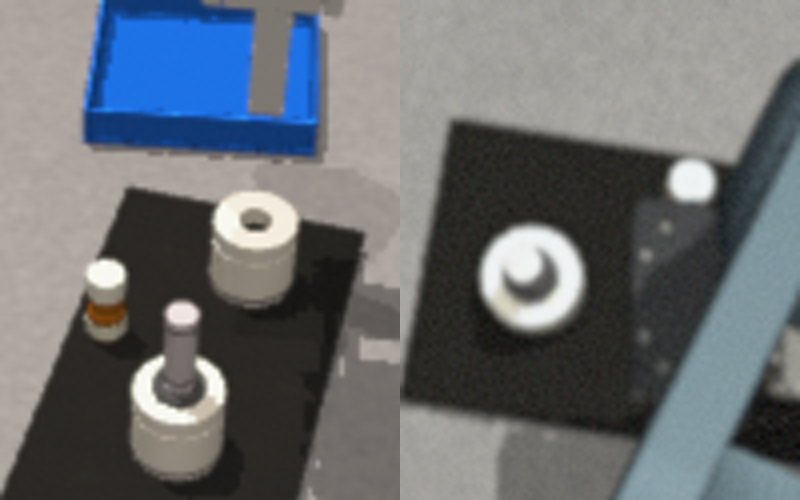

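The gauge stands fully home in L, and R is unmoved with its mouth at side pixel (353.7,174). Grasping R.

Call:
carry_out(commands=[{"tx":0.003,"ty":0.004,"tz":0.2,"turn":0},{"tx":0.003,"ty":0.004,"tz":0.4,"turn":0},{"tx":0.003,"ty":0.004,"tz":0.5,"turn":0},{"tx":0.003,"ty":0.004,"tz":0.593,"turn":0},{"tx":0.003,"ty":0.004,"tz":0.593,"turn":0}])

```text
time: 19.68
position: [0.4435, -0.0876, 0.0492]
orientation: [-3.139, -0.003, 0.007]
force: [-0.8, 0.1, 0.2]
width: 0.8
finger_force: 0.0
```

Call:
carry_out(commands=[{"tx":0,"ty":0,"tz":0,"turn":0},{"tx":0,"ty":0,"tz":0,"turn":0},{"tx":0,"ty":0,"tz":0,"turn":0},{"tx":0,"ty":0,"tz":0,"turn":0},{"tx":0,"ty":0,"tz":0,"turn":0}], gripper=1, squeeze=25)

```text
time: 20.3
position: [0.4458, -0.0897, 0.0519]
orientation: [3.141, -0.001, 0.003]
force: [1.3, 1.6, 3.2]
width: 0.556
finger_force: 25.0
```

Call:
carry_out(commands=[{"tx":0,"ty":0,"tz":-0.08,"turn":0},{"tx":0,"ty":0,"tz":-0.2,"turn":0},{"tx":0,"ty":0,"tz":-0.36,"turn":0},{"tx":0,"ty":0,"tz":-0.36,"turn":0}])

```text
time: 20.8
position: [0.4467, -0.0905, 0.1435]
orientation: [3.139, -0.0, 0.008]
force: [0.7, 0.5, -1.6]
width: 0.554
finger_force: 25.0
```

Call:
carry_out(commands=[{"tx":0.18,"ty":0.82,"tz":0,"turn":0},{"tx":0.18,"ty":0.82,"tz":0,"turn":0},{"tx":0.18,"ty":0.82,"tz":0,"turn":0},{"tx":0.18,"ty":0.82,"tz":0,"turn":0},{"tx":0.18,"ty":0.82,"tz":0,"turn":0}])

```text
time: 21.42
position: [0.4889, -0.2951, 0.1386]
orientation: [-3.139, 0.004, 0.005]
force: [-0.6, 0.8, -1.7]
width: 0.558
finger_force: 25.0
```

Call:
carry_out(commands=[{"tx":0,"ty":0,"tz":0.15,"turn":0},{"tx":0,"ty":0,"tz":0.28,"turn":0},{"tx":0,"ty":0,"tz":0.34,"turn":0},{"tx":0,"ty":0,"tz":0.37,"turn":0},{"tx":0,"ty":0,"tz":0.37,"turn":0}])

```text
time: 22.05
position: [0.4902, -0.2943, 0.0489]
orientation: [3.141, 0.0, 0.0]
force: [-0.2, 1.0, -2.1]
width: 0.553
finger_force: 25.0
```

Call:
carry_out(commands=[{"tx":0,"ty":0,"tz":0.006,"turn":0},{"tx":0,"ty":0,"tz":0.012,"turn":0},{"tx":0,"ty":0,"tz":0.012,"turn":0}])

```text
time: 22.42
position: [0.4902, -0.2947, 0.046]
orientation: [3.141, -0.0, 0.001]
force: [0.1, -0.5, -1.4]
width: 0.561
finger_force: 25.0
```

Call:
carry_out(commands=[{"tx":0,"ty":0,"tz":0.006,"turn":0},{"tx":0,"ty":0,"tz":0.012,"turn":0},{"tx":0,"ty":0,"tz":0.016,"turn":0},{"tx":0,"ty":0,"tz":0.016,"turn":0}])

```text
time: 22.92
position: [0.49, -0.2945, 0.0415]
orientation: [-3.141, 0.0, 0.0]
force: [0.3, 1.4, -2.0]
width: 0.554
finger_force: 25.0
```

Call:
carry_out(commands=[{"tx":0,"ty":0,"tz":0.003,"turn":0},{"tx":0,"ty":0,"tz":0.006,"turn":0},{"tx":0,"ty":0,"tz":0.006,"turn":0}])

```text
time: 23.3
position: [0.4901, -0.2946, 0.0403]
orientation: [-3.142, 0.0, 0.0]
force: [0.2, 0.3, -0.3]
width: 0.558
finger_force: 25.0
```

Call:
carry_out(commands=[{"tx":0,"ty":0,"tz":0.003,"turn":0},{"tx":0,"ty":0,"tz":0.005,"turn":0},{"tx":0,"ty":0,"tz":0.005,"turn":0}])

```text
time: 23.68
position: [0.4901, -0.2946, 0.0402]
orientation: [-3.141, 0.0, 0.001]
force: [-4.5, 3.2, 8.5]
width: 0.555
finger_force: 25.0
```

Contact with the tray floor. Releasing partly, then rising.

Call:
carry_out(commands=[{"tx":0,"ty":0,"tz":-0.003,"turn":0},{"tx":0,"ty":0,"tz":-0.003,"turn":0},{"tx":0,"ty":0,"tz":-0.003,"turn":0},{"tx":0,"ty":0,"tz":-0.003,"turn":0}], gripper=-0.45)

```text
time: 24.18
position: [0.49, -0.2945, 0.0396]
orientation: [-3.142, 0.0, 0.0]
force: [-0.6, -0.4, -0.5]
width: 0.723
finger_force: 0.0
```

Call:
carry_out(commands=[{"tx":0,"ty":0,"tz":-0.1,"turn":0},{"tx":0,"ty":0,"tz":-0.3,"turn":0},{"tx":0,"ty":0,"tz":-0.5,"turn":0},{"tx":0,"ty":0,"tz":-0.7,"turn":0},{"tx":0,"ty":0,"tz":-0.7,"turn":0}])

```text
time: 24.8
position: [0.4922, -0.2964, 0.22]
orientation: [3.135, -0.0, 0.011]
force: [1.0, 0.1, -1.2]
width: 0.723
finger_force: 0.0
```

Call:
carry_out(commands=[{"tx":-0.5,"ty":0.8,"tz":0,"turn":0},{"tx":-0.5,"ty":0.8,"tz":0,"turn":0},{"tx":-0.5,"ty":0.8,"tz":0,"turn":0},{"tx":-0.5,"ty":0.8,"tz":0,"turn":0},{"tx":-0.5,"ty":0.8,"tz":0,"turn":0}])

```text
time: 25.42
position: [0.3628, -0.4962, 0.2128]
orientation: [-3.139, 0.007, 0.002]
force: [1.5, -0.0, -1.0]
width: 0.726
finger_force: 0.0
```

```bash
python3 - <<'E'
from h import *
from plant import status,cams
s=cams.grab_frame('side');st=status.sense();print(st['time'],st['position'],st['width'])
cv2.imwrite('pics/end.png',crop(s,180,80,260,190,3))
E
```

```text
25.475 [ 0.36393289 -0.4946481   0.21290447] 0.7266208028178442
```

View pics/end.png

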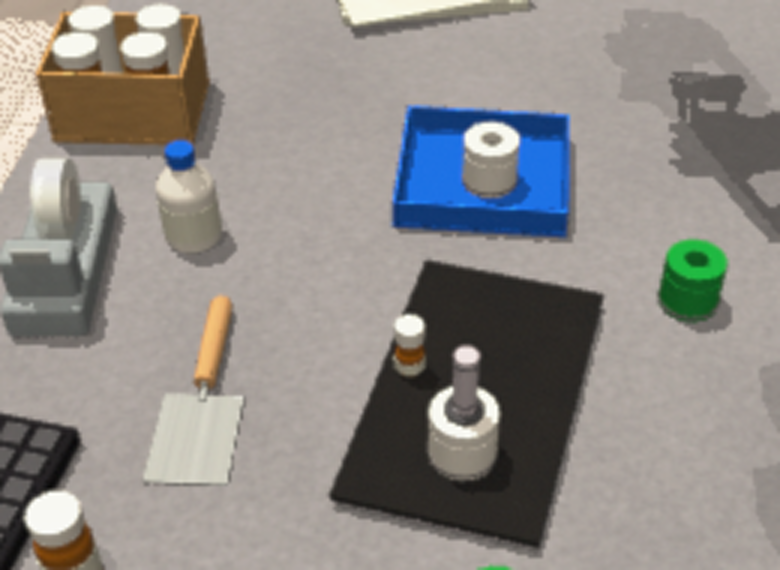

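The failed collar stands upright in the tray at crop (490,158). The gauge is home in the other collar at (464,420), and the bystanders in view are in place.

```bash
python3 -c "
from plant import arm
print(arm.hand_in())"
```

```text
the job is handed in; nothing more can be done
None
```

The job is handed in: the gauge stands fully home in the left collar (the larger-y one), the right collar stopped it firmly at about 28 mm under roughly 10 N and now stands upright in the tray, and the arm touched none of the other items.

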